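# Drive the axle out of the ribbon stand

## Robot

A 6-joint arm with a two-finger parallel gripper is mounted at the origin on the work surface. World frame = base frame: x ahead of the robot, y to its left, z up, the work surface at z = 0. Lengths are in m, angles in degrees, forces in N, time in s.
With the tool pointing down it reaches from about 0.4 to 0.825 m from the base axis. Payload 7 kg.
Tool frame: the origin (TCP) lies midway between the tips of the shut fingers; the grasp point (between the pads) lies ctrl.tcp_to_grasp behind it (ctrl.tcp_to_grasp is the distance from the TCP to the grasp point, in m); z points along the fingers, y is the line along which they close (so a half turn about z gives the same grasp; the last joint's range is limited). The gripper opens to 88 mm and grips with 3 to 60 N. Pads are 19 mm wide; open, the fingers measure 130 mm over their backs; the gripper's body (78 mm by 193 mm) begins 47 mm behind the grasp point.
Start: joints at [-47.034, 20.546, 0.682, 0, -70.136, -16.507], TCP at [0.301, -0.604, 0.227] pointing down, gripper open.
Joint ranges: [-176.03, 176.03], [-82.01, 121.73], [-58.28, 71.71], [-173.87, 95.51], [-174.79, -0.11], [-173.66, 173.66]. Speed limits (degrees/s): [136.94, 136.94, 172.46, 180, 180, 180].

## Interface

Orientations are given as [roll, pitch, yaw] about the fixed x, y, z axes, in that order (R = Rz(yaw) Ry(pitch) Rx(roll)).
In Python, from plant import ctrl, imaging, close_job gives the robot as it stands.
- The arm moves only by the shell command python3 -m crank 'ROWS'. ROWS is JSON, a list of rows, each a list of 3 entries, a list of its own where there are three numbers: the shift along the world's x, y, z in m, then the turn, a rotation vector about the world's x, y, z in degrees, then the opening, from -1 (shut) to 1 (fully open), so that 0 is half open. A call has 1 to 12 rows; each row shifts and turns the commanded pose from where the row before left it; what a row does not reach is not made up. A row lasts 1/10 s, in which the tool goes at most 50 mm and 8.59 degrees, less where a joint would pass 70% of its speed; a pose out of reach is approached as far as the arm can. A call is refused whole if a number of a shift passes 0.05 or a number of a turn 8.59, either way. A call with a gripper value outside its range is refused whole. The fingers move at their own pace and stop on an object; the grip force is fixed at half the most. Time passes only in rows, so rows that do not move let the fingers close. It gives the time, the measured TCP pose, the force, the opening and the grip force at its end, in the units of the state.
- ctrl.get_obs(): the state, without advancing time (a new reading comes with each control period).
- imaging.snapshot(name): name is "scene" or "top" or "wrist"; returns (picture, depth): 480x640x3 uint8, blue, green, red; 480x640 float32, m along the optical axis (not along the pixel's ray), 0 where there is no reading.
- imaging.camera_model(name): a dict with "mtx" (3x3 intrinsics, pixels), "D" ([k1, k2, p1, p2, k3] as OpenCV has them; the pictures are not rectified), "R" (3x3) and "t" (3): a world point X has camera coordinates R X + t. Camera axes: x right, y down, z forward; pixel columns grow to the right and rows downward; lengths in m; the calibration is good to about 2 mm. A picture is of the moment at which its call begins: read the wrist's pose just before it. camera_model takes no time and is no camera call; for the wrist camera it gives the pose at the moment of the call.
- close_job(): hands the job in; it is judged then, once.
The state is a dict: "clock": time; "joint_pos": joint angles; "qvel": joint speeds; "tau": joint torques, N m; "tool_pos": TCP position; "orientation": TCP orientation; "force": force on the tool from outside, world axes, zero at the start; "moment": the same for the moment, N m; "opening": finger opening in m; "gripper_force": force on a finger pad.
Only numpy, scipy, OpenCV 4.12 (cv2) and the standard library are available. Lean on these libraries where they do the work, as an engineer would, in place of code of your own. Each camera call takes 0.05 s, during which the arm holds its last target. There are 200 camera calls.

## Task

The ribbon spool on the stand is empty: swing the brass keeper fully clear of the exit hole and drive the aluminium axle out with the wooden push stick from the tool block, its pilot nose going in through the small hole in the low panel and into the recess in the axle's end, until the axle drops out of the tall panel and lies in the tray. Leave the stick lying right through both panels so that the empty spool stays hung on it, let go, and leave the other things on the table where they are.

Things in the scene. Friction and masses are not known exactly. Their poses are not given: they have to be found in the camera images.
- stand: Wooden ribbon stand, fixed. Origin: table height under the middle of its frame; x = bore axis and pushing direction (low panel, tall panel, tray), z up. Board 12 mm thick, x -78 to 290 mm, 116 wide. Low panel x -68 to -50, top 100 mm over the table; tall panel x 50 to 68, top 122; both 100 wide. Bore axis y 0, 70 over the table. Tray: green floor 12 over the table, x 68 to 282, 100 wide, rim 34.
- push_hole (a point): Centre of the small round push hole (25 mm across) in the outer face of the low panel, 70 mm over the table; the axle (28 mm) cannot pass it. Behind its 8 mm the bore widens to 31 mm; the axle's near end lies 10 to 12 mm inside this face. Axes as stand.
- exit_hole (a point): Centre of the exit hole (31 mm across) in the outer face of the tall panel, 136 mm beyond the push hole along the stand's x. Axes as stand.
- keeper (a joint): Hinge of the brass keeper (flat bar, 22 mm wide, 6 thick) outside the tall panel, rad. 0 = upright, covering the exit hole; grows as its red upper grip is pushed over and down to the stand's -y side while its lower end swings up to +y. Hole wholly clear from 0.9; stop at 1.25. Stiff (about 2 N at the grip), stays where left.
- keeper_pivot (a point): Point on the keeper's pivot axis (parallel to the stand's x), 35 mm above the middle of the exit hole, in the middle of the bar's thickness, 5.5 mm outside the tall panel's outer face.
- keeper_grip (a point): Middle of the keeper's red grip, a round stub 22 mm across and 26 mm long that lies along the stand's x, from 2.5 mm to 28.5 mm outside the tall panel's outer face; 56 mm from the pivot axis. It moves with the keeper.
- axle: Aluminium axle, 28 mm across, 122 mm long, about 110 g; origin at its middle, x along its axis (as the stand's). Its near (-x) end has a round recess, 20 mm across and 10 deep, for the stick's pilot and keeps that end up as it leaves the low panel. At the start it lies in the stand, its axis 1.5 mm under the bore axis, nearly flush with the tall panel; it slides freely once the keeper is clear.
- spool: Empty spool, 68 mm across, 78 mm long, 50 g, cardboard core with white flanges; origin at its middle, x along its bore (34 mm). It hangs loosely on the axle, and on the stick when the stick takes the axle's place. Its axis hangs 65 mm over the table at the start.
- stick: Push stick of dark wood, 14 mm square, 200 mm long, 35 g, last 50 mm red. Its z axis runs from the nose (origin, z = 0, down at the start) to the red tail (z = 200 mm); x and y are square to its flat sides. The first 12 mm at the nose are a round pilot, 10 mm across. At the start it stands upright in the tool block's middle hole, nose 15 mm over the table, 40 mm deep in the hole.
- stick_nose (a point): Middle of the stick's nose end.
- stick_tail (a point): Middle of the stick's red tail end.
- toolblock: Wooden tool block, fixed, 112 mm square and 55 mm high, origin under its middle. The stick stands in its middle hole (16 mm square, sides along the block's x and y); pencils and a brush stand fixed in it at x, y = +-38 mm, tops up to 188 mm over the table.
- tape: Black tape dispenser, 165 x 62 x 99 mm, 0.9 kg; origin under its middle. Leave it alone.
- glue: White glue bottle, 56 mm across, 170 mm high; origin under its middle. Leave it alone.
- gift: Red wrapped gift box, 150 x 110 x 55 mm; origin under its middle. Leave it alone.
- remote: Black remote control, 165 x 46 x 18 mm; origin under its middle. Leave it alone.
Things that resemble listed ones, but are neither listed nor needed, are in the scene too. What is shaped like the stick but orange is not meant.

How it is judged:
By the outcome, as a careful person would: the job done as asked, in the order asked, and still so for the second after the job is handed in, with the robot touching nothing.
It also fails if it takes over 64 s, if anything falls off the work surface, if the arm or the gripper's body presses on something with over 40 N, if the wrist force passes 120 N, or if a joint passes its speed limit or range.

## Working session

There is one attempt and no reset: what is moved stays moved. The work goes in short steps, Python scripts to look and compute and a shell command to move; the robot and the scene stay as the last step left them, time stands still between calls to the robot, and variables do not carry over. Pictures are saved under pics/ and viewed, at most 10 in all, crops included, and the job is handed in when it is done.

```bash
ls; mkdir -p pics; python3 - <<'E'
from plant import ctrl, imaging
import cv2,numpy as np
o=ctrl.get_obs();print(o, ctrl.tcp_to_grasp)
for n in("scene","top"):
    p,d=imaging.snapshot(n);cv2.imwrite(f"pics/{n}0.png",p);np.savez(f"pics/{n}0.npz",p=p,d=d)
    m=imaging.camera_model(n);print(n,m)
E
```

```text
pics
{'clock': 0.0, 'joint_pos': array([-4.70353603e+01,  2.05912181e+01,  6.32013780e-01, -1.92544806e-02,
       -7.01367000e+01, -1.65070134e+01]), 'qvel': array([ 0.03636188,  0.02348267, -0.13047783,  0.07726351, -0.05322767,
        0.07427836]), 'tau': array([-4.91702815e-05, -5.82710302e+01,  2.93061322e+01,  6.99741170e+00,
        6.84738407e-03, -1.72221044e-04]), 'tool_pos': array([ 0.3004766 , -0.60386398,  0.2256145 ]), 'orientation': array([ 1.79902905e+02, -9.89775046e-03, -1.53548923e+02]), 'force': array([-0.12343682, -0.3605116 , -0.03902071]), 'moment': array([-0.03141343,  0.03581221, -0.05794362]), 'gripper_force': 0.0, 'opening': 0.0879183596773036} 0.0188
scene {'mtx': array([[571.77123671,   0.        , 318.65970723],
       [  0.        , 571.77123671, 231.26467374],
       [  0.        ,   0.        ,   1.        ]]), 'D': array([-0.00964788,  0.        ,  0.        ,  0.        ,  0.        ]), 'R': array([[ 0.25388093,  0.96698712,  0.02191753],
       [ 0.62312957, -0.14618675, -0.76833519],
       [-0.73976618,  0.20872312, -0.6396723 ]]), 't': array([-0.164718  , -0.24071112,  1.68224258])}
top {'mtx': array([[481.76447945,   0.        , 316.48340986],
       [  0.        , 481.76447945, 248.45671763],
       [  0.        ,   0.        ,   1.        ]]), 'D': array([-0.10899341,  0.        ,  0.        ,  0.        ,  0.        ]), 'R': array([[ 0.01353448, -0.9998522 ,  0.01060142],
       [-0.99304484, -0.01468095, -0.11681787],
       [ 0.11695624, -0.00894662, -0.99309677]]), 't': array([0.00488716, 0.55186465, 1.36263048])}
```

View pics/scene0.png

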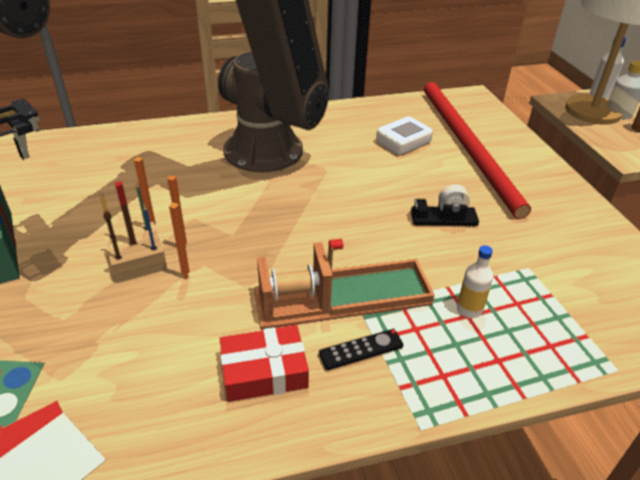

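View pics/top0.png

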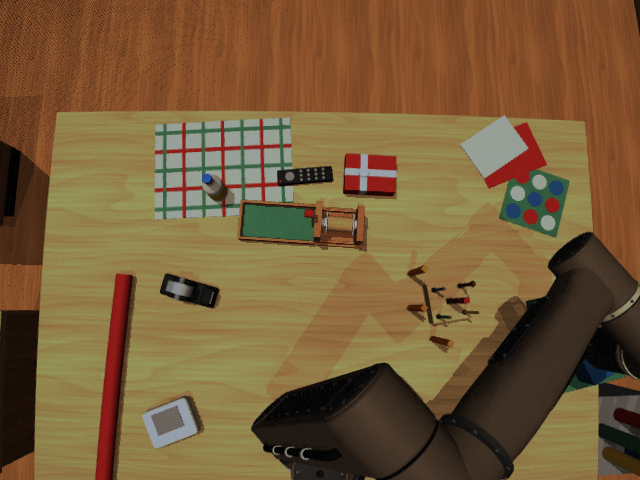

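The scene view shows the stand in the middle: low panel at about (265,290), tall panel at (322,275), red grip at (336,244), tray to the right. The tool block is at (135,260), with the red-tailed stick at (122,185) between pencils and three orange decoys. The top view shows the stand at (238–366, 200–248) and the stick tail near (460,300).

```bash
cat > h.py <<'E'
import numpy as np,cv2
from plant import ctrl, imaging
def cloud(n,p=None,d=None,m=None):
    if m is None: m=imaging.camera_model(n)
    if p is None: p,d=imaging.snapshot(n)
    v,u=np.mgrid[0:480,0:640]
    q=cv2.undistortPoints(np.stack([u,v],-1).reshape(-1,1,2).astype(float),m["mtx"],m["D"]).reshape(480,640,2)
    c=np.dstack([q*d[...,None],d])
    X=(c-m["t"])@m["R"]; X[d==0]=np.nan
    return p,X
def proj(n,P,m=None):
    m=m or imaging.camera_model(n)
    return cv2.projectPoints(np.atleast_2d(np.asarray(P,float)),cv2.Rodrigues(m["R"])[0],m["t"],m["mtx"],m["D"])[0].reshape(-1,2)
E
python3 - <<'E'
from h import *
for n in("scene","top"):
    z=np.load(f"pics/{n}0.npz");p,X=cloud(n,z["p"],z["d"])
    hsv=cv2.cvtColor(p,cv2.COLOR_BGR2HSV);H,S,V=hsv[...,0],hsv[...,1],hsv[...,2]
    u,v=np.meshgrid(range(640),range(480))
    if n=="scene": st=(u>250)&(u<440)&(v>235)&(v<325); tb=(u>95)&(u<200)&(v>150)&(v<285)
    else: st=(u>232)&(u<372)&(v>195)&(v<252); tb=(u>395)&(u<485)&(v>255)&(v<355)
    g=st&(H>50)&(H<90)&(S>80)
    red=((H<5)|(H>174))&(S>150)&(V>90)
    def rect(m,l):
        q=X[m]; q=q[~np.isnan(q).any(1)]
        if len(q)<4: print(n,l,len(q));return
        r=cv2.minAreaRect(q[:,:2].astype(np.float32)); print(n,l,len(q),np.round(r[0],4),np.round(r[1],4),round(r[2],1),"z",np.round(np.percentile(q[:,2],[2,50,98]),4))
    rect(g,"tray")
    rect(st&red&(X[...,2]>.1),"grip")
    rect(st&~red&(abs(X[...,2]-.122)<.005),"tall"); 
    rect(st&~red&(abs(X[...,2]-.100)<.005),"low")
    rect(tb&(abs(X[...,2]-.055)<.005),"block")
    q=tb&red
    k,L,s,c=cv2.connectedComponentsWithStats(q.astype(np.uint8))
    for i in range(1,k):
        if s[i,4]>5: rect((L==i)&(X[...,2]>.05),f"red{s[i]}")
    orng=tb&(H>=5)&(H<14)&(S>150)&(X[...,2]>.1)
    k,L,s,c=cv2.connectedComponentsWithStats(orng.astype(np.uint8))
    for i in range(1,k):
        if s[i,4]>5: rect((L==i),f"or{s[i]}")
E
```

```text
scene tray 2193 [0.6535 0.1447] [0.2323 0.1427] 84.3 z [0.0004 0.0117 0.0155]
scene grip 96 [0.6379 0.0334] [0.0239 0.0152] 90.0 z [0.1607 0.168  0.1729]
scene tall 355 [0.6251 0.0135] [0.0253 0.1055] 86.7 z [0.1177 0.1211 0.1243]
scene low 445 [ 0.6237 -0.0431] [0.1471 0.1046] 86.7 z [0.0953 0.0989 0.1039]
scene block 1461 [ 0.3938 -0.3415] [0.1802 0.1992] 87.8 z [0.0506 0.0542 0.0583]
scene red[116 182  10  23 118] 116 [ 0.4094 -0.3648] [0.0167 0.0104] 3.6 z [0.1674 0.1965 0.2161]
scene or[134 160  15  38 304] 304 [ 0.3021 -0.3271] [0.0198 0.0184] 5.3 z [0.1027 0.1515 0.1966]
scene or[167 176  18  70 560] 560 [ 0.4393 -0.2611] [0.0187 0.1196] 88.8 z [0.1044 0.162  0.1996]
scene or[115 182   4  15  16] 16 [ 0.4087 -0.3707] [0.0145 0.0024] 1.5 z [0.1873 0.2054 0.2157]
scene or[124 193   2   8   8] 8 [ 0.4126 -0.3587] [0.0047 0.0014] 6.4 z [0.1738 0.1839 0.193 ]
scene or[119 198  12  30  70] 70 [ 0.4141 -0.3652] [0.0096 0.0104] 41.7 z [0.104  0.1404 0.1801]
scene or[105 211   5  13  32] 32 [ 0.4546 -0.3954] [0.0075 0.0134] 80.8 z [0.1526 0.1744 0.1808]
scene or[111 231   4  12  19] 19
[... 406 characters left out ...]
 0.1967] 87.2 z [0.0508 0.0556 0.0597]
top red[464 297   6   6  27] 27 [ 0.405  -0.3641] [0.0123 0.0132] 13.5 z [0.2139 0.2161 0.2192]
top or[414 266  11   9  52] 52 [ 0.4833 -0.2558] [0.0174 0.0086] 8.0 z [0.1006 0.1619 0.1985]
top or[469 282   7   4  20] 20 [ 0.4486 -0.3934] [0.008  0.0111] 1.3 z [0.1692 0.1792 0.1844]
top or[462 284   5   3   6] 6 [ 0.4474 -0.3911] [0.0055 0.0025] 12.8 z [0.1017 0.1139 0.1313]
top or[451 299   8   4  18] 18 [ 0.4047 -0.3594] [0.0086 0.0039] 2.1 z [0.1007 0.1271 0.1634]
top or[412 305  13   7  61] 61 [ 0.3839 -0.2568] [0.0126 0.0127] 55.3 z [0.1051 0.1619 0.2024]
top or[438 338  11   8  58] 58 [ 0.2961 -0.3219] [0.0093 0.0174] 85.9 z [0.1045 0.1568 0.2008]
```

```bash
python3 -m crank '[[[0,0,0.05],[0,0,7.9],1],[[0,0,0.05],[0,0,7.9],1],[[0,0,0.05],[0,0,7.9],1],[[0.01,0.03,0.03],[0,0,7.9],1],[[0.01,0.04,0],[0,0,7.9],-1],[[0.01,0.04,0],[0,0,7.9],-1],[[0.01,0.04,0],[0,0,7.9],-1],[[0.01,0.04,0],[0,0,7.9],-1],[[0.01,0.03,0],[0,0,0],-1],[[0,0,0],[0,0,0],-1],[[0,0,0],[0,0,0],-1]]'; python3 - <<'E'
from h import *
m=imaging.camera_model("wrist");o=ctrl.get_obs();print(o["tool_pos"],o["orientation"],o["joint_pos"],"cam",-m["R"].T@m["t"],m["R"][2],m["mtx"][0])
p,d=imaging.snapshot("wrist");cv2.imwrite("pics/w1.png",p);np.savez("pics/w1.npz",p=p,d=d,**m)
print(proj("wrist",[[.405,-.364,.215],[.39,-.34,0]],m))
E
```

```text
clock: 1.2
tool_pos: [0.3609, -0.3837, 0.4068]
orientation: [-180.0, -0.0, -90.2]
force: [0.6, 0.4, 0.3]
opening: 0.0371
gripper_force: 0.0
[ 0.36091768 -0.38367108  0.40675664] [-1.79978698e+02 -7.87038451e-03 -9.02470369e+01] [-2.53983753e+01  2.58065179e+00  7.28250812e-01 -1.93043183e-03
 -8.81249717e+01  2.51514026e+01] cam [ 0.35865197 -0.4676566   0.56427793] [ 0.00291926  0.30606038 -0.95200763] [355.64855745   0.         312.64887771]
[[268.41547673 223.05639829]
 [294.22209308 199.40121368]]
```

View pics/w1.png

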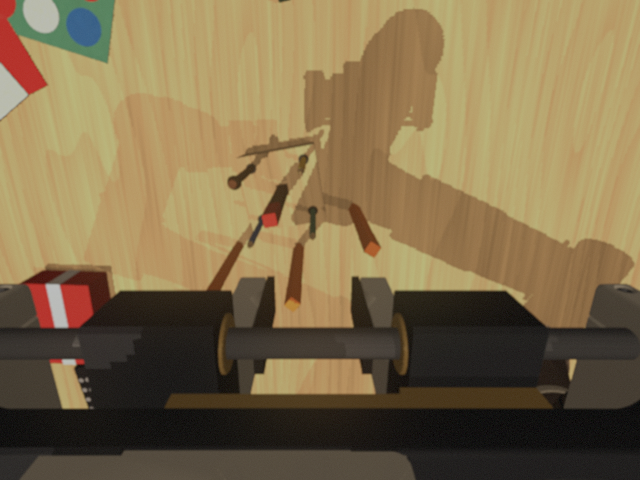

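The wrist view shows the red stick tail at about (270,220), where it was predicted. Pencils surround it, and the orange decoys are at (293,303), (372,248) and (240,250). Next I'll get the block's yaw and a second fix on the stick from this depth.

```bash
python3 - <<'E'
from h import *
z=np.load("pics/w1.npz");p,X=cloud("wrist",z["p"],z["d"],{k:z[k] for k in("mtx","D","R","t")})
Z=X[...,2]
b=cv2.morphologyEx((abs(Z-.055)<.006).astype(np.uint8),cv2.MORPH_OPEN,np.ones((5,5)))
k,L,s,c=cv2.connectedComponentsWithStats(b)
for i in range(1,k):
    if s[i,4]>300:
        q=X[L==i];print(s[i],cv2.minAreaRect(q[:,:2].astype(np.float32)),np.median(q[:,2]))
hsv=cv2.cvtColor(p,cv2.COLOR_BGR2HSV)
r=((hsv[...,0]<5)|(hsv[...,0]>174))&(hsv[...,1]>150)&(Z>.15)
r[:, :255]=0;r[:,:]&=True;r[:200]=0;r[235:]=0;r[:,290:]=0
q=X[r&(Z>.207)];print(len(q),np.median(q,0),cv2.minAreaRect(q[:,:2].astype(np.float32)),np.percentile(Z[r],[1,99]))
E
```

```text
[ 237  145   89   82 4644] ((0.4045681357383728, -0.3674831688404083), (0.1120976135134697, 0.11196267604827881), 9.765551567077637) 0.054226772829439635
[  29  283   65   45 2462] ((0.7634629011154175, -0.17831219732761383), (0.07979987561702728, 0.09583121538162231), 89.7350845336914) 0.05497777772026849
153 [ 0.40398668 -0.36782251  0.21446071] ((0.4042990803718567, -0.3677305579185486), (0.014182561077177525, 0.012400705367326736), 4.372383117675781) [0.21257505 0.2161545 ]
```

```bash
python3 -m crank '[[[0.03,0.04,0],[0,0,0],-1],[[0.03,0.04,0],[0,0,0],-1],[[0.03,0.04,0],[0,0,0],-1],[[0.03,0.04,0],[0,0,0],-1],[[0.03,0.04,0],[0,0,0],-1],[[0.03,0.03,0],[0,0,0],-1],[[0.03,0.03,0],[0,0,0],-1],[[0.03,0.03,0],[0,0,0],-1],[[0,0,0],[0,0,0],-1]]'; python3 - <<'E'
from h import *
m=imaging.camera_model("wrist");o=ctrl.get_obs();print(o["tool_pos"],"cam",-m["R"].T@m["t"])
p,d=imaging.snapshot("wrist");cv2.imwrite("pics/w2.png",p);np.savez("pics/w2.npz",p=p,d=d,**m)
E
```

```text
clock: 2.15
tool_pos: [0.6037, -0.0921, 0.4034]
orientation: [179.8, -0.0, -90.3]
force: [-0.3, 0.2, -0.8]
opening: 0.0004
gripper_force: 0.0
[ 0.60370578 -0.09213369  0.40339041] cam [ 0.60212988 -0.17612725  0.56086559]
```

View pics/w2.png

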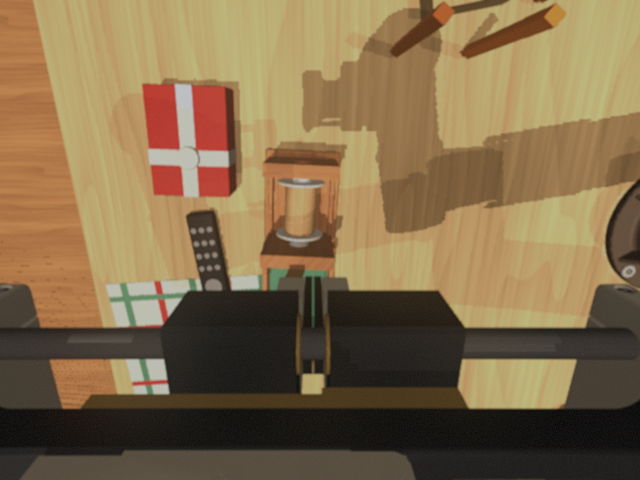

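```bash
python3 - <<'E'
from h import *
z=np.load("pics/w2.npz");m={k:z[k] for k in("mtx","D","R","t")};p,X=cloud("wrist",z["p"],z["d"],m)
Z=X[...,2]
near=(X[...,0]>.5)&(X[...,0]<.72)&(X[...,1]<.2)&(X[...,1]>-.2)
def show(l,b):
    b=cv2.morphologyEx((b&near).astype(np.uint8),cv2.MORPH_OPEN,np.ones((3,3)))
    k,L,s,c=cv2.connectedComponentsWithStats(b)
    for i in range(1,k):
        if s[i,4]>80:
            q=X[L==i];print(l,s[i],cv2.minAreaRect(q[:,:2].astype(np.float32)),np.median(q[:,2]))
show("low",abs(Z-.1)<.005);show("tall",abs(Z-.122)<.005)
show("board",abs(Z-.012)<.005);show("rim",abs(Z-.034)<.006); show("grip",abs(Z-.168)<.01)
E
```

```text
low [ 262  162   78   18 1101] ((0.6166505813598633, -0.10898421704769135), (0.018282929435372353, 0.10010342299938202), 86.85082244873047) 0.0991825498838541
tall [ 260  254   75   19 1037] ((0.6228219866752625, 0.010730065405368805), (0.023473680019378662, 0.09921181946992874), 86.80766296386719) 0.12111155935812275
board [265 148  76  15 570] ((0.6157882213592529, -0.1210925504565239), (0.015136033296585083, 0.11534927040338516), 85.83383178710938) 0.010936282797888872
board [272 177  13  54 560] ((0.6552397608757019, -0.04442198574542999), (0.08594274520874023, 0.018691271543502808), 86.90205383300781) 0.011177108851558499
board [315 180  16  53 626] ((0.586818516254425, -0.040819913148880005), (0.08514805138111115, 0.020832747220993042), 86.88280487060547) 0.01115798639862942
board [331 180   8  63 257] ((0.5665361881256104, -0.030905824154615402), (0.1028972938656807, 0.006980944890528917), 86.96643829345703) 0.010608857682891442
board [264 195   5  41 151] ((0.676482081413269, -0.025734245777130127), (0.06748057901859283, 0.006232677958905697), 85.70628356933594) 0.01091281745744352
board [268 268  19  22 293] ((0.6623403429985046, 0.0850619524717331), (0.041516806930303574, 0.03043009713292122), 87.48857116699219) 0.011591037273772859
board [304 269  24   8 160] ((0.5967344045639038, 0.07402128726243973), (0.012362679466605186, 0.039310894906520844), 85.99394226074219) 0.0113430689831579
rim [262 267   5  23 113] ((0.6810632348060608, 0.0741986483335495), (0.04082384705543518, 0.006827302742749453), 87.4108657836914) 0.032838069082854526
```

The view shows the low panel at (300,170), the spool at (300,210), the tall panel at (298,250) and the gift and remote at left. The panel fits give a stand yaw of 86.9° and an origin of about (0.620, −0.050). Spacing is as specified. Next I move down on the robot side of the keeper grip.

```bash
python3 -m crank '[[[-0.007,0.032,0],[0,0,-1.5],-1],[[-0.007,0.032,0],[0,0,-1.5],-1],[[-0.007,0.032,0],[0,0,0],-1],[[-0.007,0.033,0],[0,0,0],-1],[[0,0,-0.04],[0,0,0],-1],[[0,0,-0.04],[0,0,0],-1],[[0,0,-0.04],[0,0,0],-1],[[0,0,-0.04],[0,0,0],-1],[[0,0,-0.04],[0,0,0],-1],[[0,0,-0.03],[0,0,0],-1],[[0,0,-0.02],[0,0,0],-1],[[0,0,0],[0,0,0],-1]]'
```

```text
clock: 3.4
tool_pos: [0.5708, 0.0326, 0.1535]
orientation: [179.7, -0.1, -93.5]
force: [0.5, 0.4, -0.6]
opening: 0.0001
gripper_force: 0.0
```

```bash
python3 -m crank '[[[0.01,0.005,0],[0,0,0],-1],[[0.01,0,0],[0,0,0],-1],[[0.008,0,0],[0,0,0],-1],[[0.008,0,-0.001],[0,0,0],-1],[[0.008,0,-0.002],[0,0,0],-1],[[0.008,0,-0.002],[0,0,0],-1],[[0.006,0,-0.002],[0,0,0],-1],[[0.006,0,-0.002],[0,0,0],-1],[[0,0,0],[0,0,0],-1]]'; python3 - <<'E'
from h import *
p,X=cloud("scene");cv2.imwrite("pics/s2.png",cv2.resize(p[200:340,230:450],None,fx=3,fy=3))
hsv=cv2.cvtColor(p,cv2.COLOR_BGR2HSV);H,S,V=cv2.split(hsv)
q=X[((H<5)|(H>174))&(S>150)&(V>90)&(abs(X[...,0]-.65)<.07)&(abs(X[...,1]-.035)<.03)&(X[...,2]>.09)]
print(len(q),np.percentile(q,[2,50,98],axis=0))
E
```

```text
clock: 4.3
tool_pos: [0.6371, 0.0397, 0.1466]
orientation: [180.0, -0.0, -93.4]
force: [-0.8, -0.3, -0.5]
opening: 0.0007
gripper_force: 0.0
86 [[0.66669138 0.01984053 0.14440526]
 [0.67229209 0.03189737 0.15226476]
 [0.6767021  0.04323018 0.15729893]]
```

View pics/s2.png

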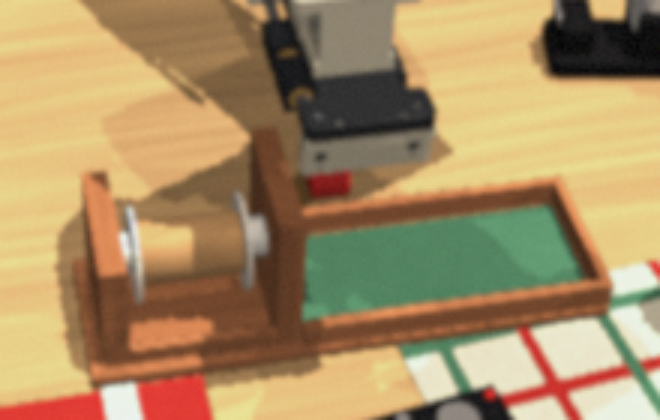

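The crop shows the red grip at (328,183) pushed over by the fingers, at about 0.75 rad. Next I push it down from above.

```bash
python3 -m crank '[[[-0.005,0,0.025],[0,0,0],-1],[[0.02,0,0.005],[0,0,0],-1],[[0.02,0,0],[0,0,0],-1],[[0.005,0,-0.01],[0,0,0],-1],[[0,0,-0.01],[0,0,0],-1],[[0,0,-0.008],[0,0,0],-1],[[0,0,-0.008],[0,0,0],-1],[[0,0,-0.004],[0,0,0],-1],[[0,0,0],[0,0,0],-1]]'; python3 - <<'E'
from h import *
print(ctrl.get_obs()["force"])
E
python3 -m crank '[[[0,0,0.03],[0,0,0],-1],[[-0.02,-0.02,0.05],[0,0,0],-1],[[-0.03,-0.04,0.05],[0,0,0],-1],[[-0.03,-0.04,0.05],[0,0,0],-1],[[-0.03,-0.04,0.05],[0,0,0],0]]'; python3 - <<'E'
from h import *
p,X=cloud("scene");hsv=cv2.cvtColor(p,cv2.COLOR_BGR2HSV);H,S,V=cv2.split(hsv)
cv2.imwrite("pics/s3.png",cv2.resize(p[200:340,230:450],None,fx=3,fy=3))
q=X[((H<5)|(H>174))&(S>150)&(V>90)&(abs(X[...,0]-.65)<.07)&(abs(X[...,1]-.035)<.03)&(X[...,2]>.09)]
print(len(q),np.percentile(q,[2,50,98],axis=0))
E
```

```text
clock: 5.25
tool_pos: [0.6882, 0.04, 0.1454]
orientation: [-178.5, 0.1, -93.1]
force: [23.8, -5.8, 17.0]
opening: 0.0004
gripper_force: 11.2
[23.76994674 -5.80331948 17.02778916]
clock: 5.75
tool_pos: [0.5936, -0.0632, 0.3173]
orientation: [179.9, 0.0, -93.3]
force: [1.1, -0.5, 1.2]
opening: 0.0048
gripper_force: 0.0
120 [[0.67007562 0.01973477 0.13336817]
 [0.67984815 0.0314709  0.14288597]
 [0.68470623 0.04244813 0.14827752]]
```

```bash
python3 -m crank '[[[0.03,0.04,-0.04],[0,0,0],-1],[[0.03,0.04,-0.04],[0,0,0],-1],[[0.008,0.025,-0.04],[0,0,0],-1],[[0,0,-0.03],[0,0,0],-1],[[0,0,-0.012],[0,0,0],-1],[[0,0,-0.006],[0,0,0],-1],[[0,0,-0.006],[0,0,0],-1],[[0,0,-0.004],[0,0,0],-1],[[0,0,0],[0,0,0],-1]]'
python3 -m crank '[[[0,0,0.03],[0,0,0],-1],[[-0.02,-0.02,0.05],[0,0,0],-1],[[-0.03,-0.04,0.05],[0,0,0],-1],[[-0.03,-0.04,0.05],[0,0,0],-1],[[-0.03,-0.04,0.05],[0,0,0],0]]'; python3 - <<'E'
from h import *
p,X=cloud("scene");hsv=cv2.cvtColor(p,cv2.COLOR_BGR2HSV);H,S,V=cv2.split(hsv)
q=X[((H<5)|(H>174))&(S>150)&(V>90)&(abs(X[...,0]-.65)<.07)&(abs(X[...,1]-.035)<.03)&(X[...,2]>.09)]
print(len(q),np.percentile(q,[2,50,98],axis=0))
E
```

```text
clock: 6.7
tool_pos: [0.6507, 0.0246, 0.1574]
orientation: [-179.9, 0.0, -93.4]
force: [0.2, -0.6, 0.1]
opening: 0.0005
gripper_force: 0.0
clock: 7.2
tool_pos: [0.5685, -0.0785, 0.3391]
orientation: [-179.9, 0.0, -93.3]
force: [0.8, -0.4, 0.8]
opening: 0.0043
gripper_force: 0.0
120 [[0.67014756 0.01950416 0.13350118]
 [0.67963036 0.03050266 0.14323727]
 [0.68408901 0.04299535 0.14828196]]
```

```bash
python3 -m crank '[[[0.014,0.017,-0.022],[0,0,0],-1],[[0.014,0.017,-0.022],[0,0,0],-1],[[0.014,0.017,-0.022],[0,0,0],-1],[[0.014,0.017,-0.022],[0,0,0],-1],[[0.014,0.017,-0.022],[0,0,0],-1],[[0.014,0.017,-0.022],[0,0,0],-1],[[0.014,0.017,-0.022],[0,0,0],-1],[[0,0,0],[0,0,0],-1]]'
```

```text
clock: 8.05
tool_pos: [0.6672, 0.043, 0.179]
orientation: [179.8, -0.0, -93.3]
force: [-0.1, -0.1, -0.8]
opening: 0.0006
gripper_force: 0.0
```

```bash
python3 -m crank '[[[-0.002,-0.003,-0.02],[0,0,0],-1],[[0,0,-0.01],[0,0,0],-1],[[0.001,0,-0.005],[0,0,0],-1],[[0.001,0,-0.004],[0,0,0],-1],[[0.001,0,-0.003],[0,0,0],-1],[[0,0,0],[0,0,0],-1]]'
python3 -m crank '[[[0,0,0.03],[0,0,0],-1],[[-0.01,-0.02,0.04],[0,0,0],-1],[[-0.02,-0.03,0.04],[0,0,0],-1],[[-0.02,-0.03,0.04],[0,0,0],-1],[[-0.02,-0.04,0.02],[0,0,0],0]]'; python3 - <<'E'
from h import *
p,X=cloud("scene");hsv=cv2.cvtColor(p,cv2.COLOR_BGR2HSV);H,S,V=cv2.split(hsv)
q=X[((H<5)|(H>174))&(S>150)&(V>90)&(abs(X[...,0]-.65)<.07)&(abs(X[...,1]-.035)<.03)&(X[...,2]>.09)]
print(len(q),np.percentile(q,[2,50,98],axis=0))
E
```

```text
clock: 8.65
tool_pos: [0.6694, 0.0386, 0.1411]
orientation: [-179.9, 0.0, -93.3]
force: [1.1, -0.8, 3.5]
opening: 0.0002
gripper_force: 1.3
clock: 9.15
tool_pos: [0.6013, -0.0771, 0.3081]
orientation: [-179.8, 0.0, -93.2]
force: [0.6, -0.1, 0.5]
opening: 0.0044
gripper_force: 0.0
118 [[0.67425069 0.01927842 0.12926763]
 [0.68362318 0.03106993 0.13679681]
 [0.68947488 0.04396053 0.14247686]]
```

Keeper is at about 1.1 rad, so the hole is clear. Next is the stick.

```bash
python3 -m crank '[[[-0.02,-0.015,0.01],[0,0,6.5],0],[[-0.02,-0.015,0.01],[0,0,6.5],0],[[-0.02,-0.015,0.01],[-4.9,-0.85,0],0],[[-0.02,-0.015,0.01],[-4.9,-0.85,0],0],[[-0.02,-0.015,0],[-4.9,-0.85,0],0],[[-0.02,-0.015,0],[-4.9,-0.85,0],0],[[-0.02,-0.015,0],[-4.9,-0.85,0],0],[[-0.02,-0.015,0],[-4.9,-0.85,0],0],[[-0.02,-0.015,0],[-4.9,-0.85,0],0],[[-0.02,-0.015,0],[-4.9,-0.85,0],0],[[-0.02,-0.015,0],[-5.1,-0.9,0],0],[[0,0,0],[0,0,0],0]]'; python3 - <<'E'
from h import *
from scipy.spatial.transform import Rotation as R
o=ctrl.get_obs();T=R.from_euler("xyz",o["orientation"],degrees=True).as_matrix();print(T,o["joint_pos"])
tx=np.array([np.cos(np.radians(-80.2)),np.sin(np.radians(-80.2)),0]);ty=np.array([-np.cos(np.radians(9.8)),-np.sin(np.radians(9.8)),0])
tz=.7071*tx-np.array([0,0,.7071]);W=np.c_[np.cross(ty,tz),ty,tz]
print(R.from_matrix(W@T.T).as_rotvec(degrees=True))
f=np.array([.404,-.3678,.201])+.0188*tz;pre=f-.12*tz
print(f,pre,pre-o["tool_pos"])
E
```

```text
clock: 10.4
tool_pos: [0.3776, -0.2438, 0.3426]
orientation: [179.9, -45.1, -80.2]
force: [-0.3, -1.0, -0.6]
opening: 0.0436
gripper_force: 0.0
[[ 0.11981758 -0.98569698  0.11851253]
 [-0.69500436 -0.16852169 -0.69897738]
 [ 0.70895182  0.00138305 -0.70525556]] [ 27.97478025 -14.12042364 -51.16702876  43.97660284 -75.71563864
 -38.46973742]
[ 0.16100903 -0.0527353   0.09800894]
[ 0.40626268 -0.3808995   0.18770652] [ 0.39182006 -0.29728567  0.27255852] [ 0.01424506 -0.05350892 -0.07004252]
```

```bash
python3 -m crank '[[[0.003,-0.012,-0.015],[0,0,0],0],[[0.003,-0.012,-0.015],[0,0,0],0],[[0.003,-0.012,-0.015],[0,0,0],0],[[0.003,-0.012,-0.015],[0,0,0],0],[[0.002,-0.006,-0.01],[0,0,0],0],[[0,0,0],[0,0,0],0]]'; python3 - <<'E'
from h import *
m=imaging.camera_model("wrist");o=ctrl.get_obs();print(o["joint_pos"],o["tool_pos"],o["orientation"])
p,X=cloud("wrist",m=m);cv2.imwrite("pics/w3.png",p);Z=X[...,2]
print(proj("wrist",[[.404,-.3678,.215]],m))
hsv=cv2.cvtColor(p,cv2.COLOR_BGR2HSV)
r=((hsv[...,0]<5)|(hsv[...,0]>174))&(hsv[...,1]>150)&(Z>.16)&(abs(X[...,0]-.404)<.03)&(abs(X[...,1]+.368)<.03)
q=X[r];print(len(q),np.median(q,0),np.percentile(q,[1,99],axis=0)); q=q[q[:,2]>.212]; print(len(q),cv2.minAreaRect(q[:,:2].astype(np.float32)) if len(q)>5 else 0)
E
```

```text
clock: 11.0
tool_pos: [0.3947, -0.2969, 0.2736]
orientation: [-180.0, -44.9, -80.5]
force: [0.5, -0.5, 0.4]
opening: 0.0433
gripper_force: 0.0
[ 12.41575525  -8.09822945 -58.06411683  55.6519079  -58.67508747
 -41.26711451] [ 0.39469147 -0.29692441  0.27361484] [-179.96019908  -44.92047749  -80.4502891 ]
[[313.99037899 222.85084629]]
270 [ 0.40365029 -0.3655156   0.21474734] [[ 0.39725887 -0.37259598  0.21324185]
 [ 0.40995722 -0.35920181  0.21606889]]
270 ((0.4037008583545685, -0.3659229576587677), (0.011785884387791157, 0.013478375039994717), 9.138607025146484)
```

View pics/w3.png

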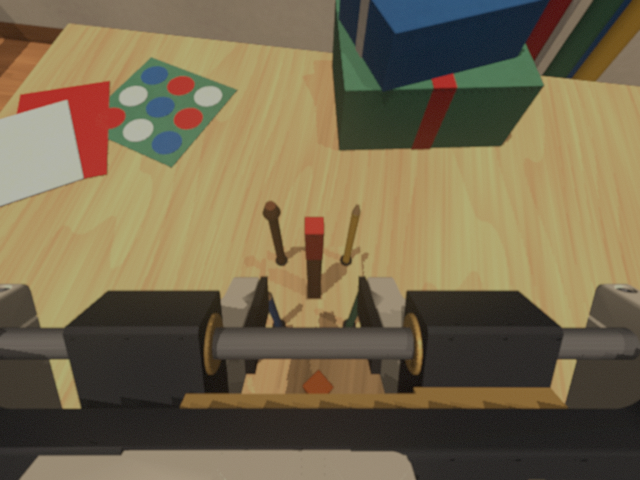

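The view shows the stick tail at (314,226), centred between the open fingers, with pencils clear on either side at (272,210) and (355,210). Joint 3 is close to its limit, so I'll advance carefully and check it.

```bash
python3 -m crank '[[[0.001,-0.01,-0.007],[0,0,0],0],[[0.001,-0.01,-0.007],[0,0,0],0],[[0,0,0],[0,0,0],0]]'; python3 -c "
from h import *
o=ctrl.get_obs();print(o['joint_pos'],o['tool_pos'],o['orientation'])"
```

```text
clock: 11.35
tool_pos: [0.4019, -0.3159, 0.2662]
orientation: [179.9, -44.6, -80.5]
force: [-0.2, -0.7, -0.1]
opening: 0.044
gripper_force: 0.0
[  7.25794688  -6.47928428 -58.11111862  59.0559294  -54.96609397
 -40.69161318] [ 0.40188843 -0.31586857  0.26623638] [179.9398283  -44.64882071 -80.51825264]
```

```bash
python3 -m crank '[[[0,0,0],[5,0.9,0],0],[[0,0,0],[5,0.9,0],0],[[0,0,0],[5,0.9,0],0],[[0,0,0],[0,0,0],0]]'; cat > tgt.py <<'E'
from h import *
from scipy.spatial.transform import Rotation as R
import sys
tilt=np.radians(float(sys.argv[1]))
o=ctrl.get_obs();T=R.from_euler("xyz",o["orientation"],degrees=True).as_matrix();print(o["joint_pos"])
tx=np.array([np.cos(np.radians(-80.2)),np.sin(np.radians(-80.2)),0]);ty=np.array([-np.cos(np.radians(9.8)),-np.sin(np.radians(9.8)),0])
tz=np.sin(tilt)*tx-np.array([0,0,np.cos(tilt)]);W=np.c_[np.cross(ty,tz),ty,tz]
print(R.from_matrix(W@T.T).as_rotvec(degrees=True))
f=np.array([.404,-.3670,.201])+.0188*tz
for b in (.06,0): print(b,f-b*tz-o["tool_pos"])
E
python3 tgt.py 30
```

```text
clock: 11.75
tool_pos: [0.4033, -0.3149, 0.2678]
orientation: [-180.0, -29.2, -80.5]
force: [1.2, 0.7, 0.0]
opening: 0.0436
gripper_force: 0.0
[  3.24179983  -6.65887408 -45.15062511  36.78393636 -54.19741218
 -16.45952637]
[-0.74461295 -0.10496451  0.29958272]
0.06 [-0.00279865 -0.03179531 -0.03116384]
0 [ 0.00230763 -0.06135755 -0.08312537]
```

```bash
python3 -m crank '[[[-0.001,-0.012,-0.011],[-0.4,0,0.3],0],[[-0.001,-0.01,-0.01],[-0.3,0,0],0],[[0,-0.01,-0.01],[0,0,0],0],[[0,0,0],[0,0,0],0]]'; python3 tgt.py 30
```

```text
clock: 12.15
tool_pos: [0.3982, -0.3476, 0.2334]
orientation: [179.4, -30.1, -79.9]
force: [-0.1, 0.4, 0.1]
opening: 0.0439
gripper_force: 0.0
[ -2.88986343  -3.95777334 -49.30773564  42.56950277 -46.6034311
 -17.66256999]
[ 0.22145231 -0.51316595  0.01393852]
0.06 [0.00230804 0.00089276 0.00328662]
0 [ 0.00741433 -0.02866947 -0.0486749 ]
```

```bash
python3 -m crank '[[[0.003,-0.007,-0.012],[0,0,0],0],[[0.002,-0.007,-0.012],[0,0,0],0],[[0.001,-0.007,-0.012],[0,0,0],0],[[0.001,-0.007,-0.012],[0,0,0],0],[[0,0,0],[0,0,0],0]]'; python3 tgt.py 30
```

```text
clock: 12.65
tool_pos: [0.4057, -0.3754, 0.1857]
orientation: [179.4, -30.1, -79.9]
force: [-0.2, -0.2, -0.7]
opening: 0.0438
gripper_force: 0.0
[-10.15152757   0.94834361 -53.20700447  51.76362189 -37.14522602
 -22.51610134]
[ 0.20221492 -0.49735882 -0.01003798]
0.06 [-0.00518805  0.02868674  0.05094093]
0 [-8.17600657e-05 -8.75493735e-04 -1.02059655e-03]
```

Aligned to 1 mm. Next I close and lift straight up.

```bash
python3 -m crank '[[[0,0,0],[0,0,0],-1],[[0,0,0],[0,0,0],-1],[[0,0,0],[0,0,0],-1],[[0,0,0],[0,0,0],-1],[[0,0,0.01],[0,0,0],-1],[[0,0,0.02],[0,0,0],-1],[[0,0,0.02],[0,0,0],-1],[[0,0,0.02],[0,0,0],-1],[[0,0,0.02],[0,0,0],-1],[[0,0,0],[0,0,0],-1]]'; python3 tgt.py 30
```

```text
clock: 13.65
tool_pos: [0.408, -0.3755, 0.2797]
orientation: [179.9, -30.2, -80.1]
force: [0.4, 0.4, -1.0]
opening: 0.0136
gripper_force: 30.0
[ -5.85392233  -4.35171086 -42.64311944  39.1649145  -50.12069027
  -9.52588716]
[ 0.21533692 -0.08716829 -0.07247272]
0.06 [-0.00747784  0.02879486 -0.04304372]
0 [-0.00237155 -0.00076738 -0.09500524]
```

Stick held. Before turning it, I'll fit a quick kinematic model from the poses seen so far to check reach at the insertion pose.

```bash
cat > kin.py <<'E'
import numpy as np
from scipy.optimize import least_squares
from scipy.spatial.transform import Rotation as R
D=[([-47.0353603,20.5912181,.632013,-.0192,-70.1367,-16.507],[.3004766,-.60386398,.2256145]),
([-25.3983753,2.58065,.72825,0,-88.12497,25.15],[.36091768,-.38367108,.40675664]),
([27.97478,-14.12042,-51.16703,43.9766,-75.71564,-38.47],[.3776,-.2438,.3426]),
([12.41575,-8.09823,-58.0641,55.6519,-58.67509,-41.267],[.39469,-.29692,.27361]),
([7.25795,-6.479284,-58.1111,59.05593,-54.96609,-40.69],[.40188,-.31587,.26624]),
([3.2418,-6.65887,-45.1506,36.7839,-54.1974,-16.46],[.4033,-.3149,.2678]),
([-2.88986,-3.95777,-49.30774,42.5695,-46.60343,-17.66],[.3982,-.3476,.2334]),
([-10.151528,.948344,-53.207,51.7636,-37.145,-22.516],[.4057,-.3754,.1857]),
([-5.85392,-4.35171,-42.643,39.1649,-50.12,-9.526],[.408,-.3755,.2797])]
e=lambda s,a:R.from_euler(s,a,degrees=True).as_matrix()
def fk(q,k):
    r0,h,a,b,ee,L,s=k
    A=e('z',q[0])@e('y',q[1]);B=A@e('y',-q[2]);C=B@e('x',np.sign(s)*q[3])@e('y',-q[4])
    p=np.array([0,0,h])+e('z',q[0])@[r0,0,0]+A@[0,0,a]+B@[b,0,ee]+C@[L,0,0]
    return p,C[:,0]
def fit():
    best=None
    for s in(1,-1):
        f=lambda k:np.concatenate([fk(q,np.r_[k,s])[0]-np.array(p) for q,p in D])
        r=least_squares(f,[0,.3,.5,.45,0,.25])
        if best is None or r.cost<best[0]: best=(r.cost,np.r_[r.x,s])
    return best
LO=np.array([-176,-82,-58.2,-173.8,-174.7]);HI=np.array([176,121.7,71.7,95.5,-.2])
def ik(p,tz,k,q0):
    f=lambda q:np.r_[(fk(q,k)[0]-p)*10,fk(q,k)[1]-tz]
    r=min((least_squares(f,np.clip(np.array(x),LO+1,HI-1),bounds=(LO,HI),x_scale=50.) for x in q0),key=lambda r:r.cost)
    return r.x,np.linalg.norm(f(r.x))
if __name__=="__main__":
    c,k=fit();print(c,k)
    for q,p in D: print(np.round((fk(q,k)[0]-p)*1000,1),end='')
    ex=np.array([.0541,.9985,0])
    for el in(0,30,60,90):
        t=np.radians(el);tz=ex*np.cos(t)-np.array([0,0,np.sin(t)])
        for lx in(-.294,-.274,-.18,-.093):
            g=np.array([.6199,-.0501,.07])+ex*lx+.0188*tz
            q,err=ik(g,tz,k,[[-35,30,0,0,-60],[-20,40,0,60,-60],[-30,40,0,-90,-60],[-45,60,20,-40,-40]]);print(el,lx,np.round(q,1),round(err,4))
E
python3 kin.py
```

```text
0.04505351423518098 [ 0.12264466  0.46680403  0.4720282   0.34821568  0.05451315  0.58506965
 -1.        ]
[131.5 140.3  30.4][ 85.3 171.8 -10.2][-27.2 -15.9   3.1][-11.4 -41.2  14.7][ -9.1 -48.3  14.2][ 17.9  54.2 -16.7][ 20.1  38.5 -11.1][12.4 18.6 -3.4][ 33.3  45.2 -20.9]0 -0.294 [ -66.4  103.5   71.7  -52.7 -114.4] 0.4594
0 -0.274 [ -65.2  104.2   71.7  -52.8 -115. ] 0.4265
0 -0.18 [ -59.4  107.7   71.7  -53.7 -117.4] 0.2752
0 -0.093 [ -53.4  111.    71.7  -55.2 -118.8] 0.1439
30 -0.294 [ -57.3   90.7   71.7  -37.6 -111.4] 0.1569
30 -0.274 [ -56.2   91.3   71.7  -37.9 -112.1] 0.125
30 -0.18 [ -51.    89.4   60.8  -37.9 -108.9] 0.0
30 -0.093 [-47.1  77.7  31.4 -38.6 -93.1] 0.0
60 -0.294 [-46.8  60.8  29.1 -21.5 -80.7] 0.0
60 -0.274 [-45.8  58.9  24.8 -22.  -78.2] 0.0
60 -0.18 [-40.7  51.8   8.7 -25.2 -68.4] 0.0
60 -0.093 [-35.4  46.9  -2.5 -28.9 -61.1] 0.0
90 -0.294 [-29.6  37.3  -7.3   0.  -45.4] 0.0
90 -0.274 [-28.1  36.5  -9.   -0.  -44.5] 0.0
90 -0.18 [-20.6  33.2 -15.5  -0.  -41.3] 0.0
90 -0.093 [-13.1  31.3 -19.2  -0.  -39.5] 0.0
```

```bash
python3 - <<'E'
s=open('kin.py').read()
a=s.index("def fk");b=s.index("LO=")
s=s[:a]+'''O=[[180,0,-153.5],[180,0,-90.25],[179.9,-45.1,-80.2],[180,-44.92,-80.45],[179.94,-44.65,-80.52],[180,-29.2,-80.5],[179.4,-30.1,-79.9],[179.4,-30.1,-79.9],[179.9,-30.2,-80.1]]
TZ=[R.from_euler("xyz",o,degrees=True).as_matrix()[:,2] for o in O]
def fk(q,k):
    r0,h,a,b,ee,L,d1,d2,d3,m,s=k
    A=e('z',q[0])@e('y',q[1]);B=A@e('y',-q[2]);F=B@e('x',np.sign(s)*q[3]);C=F@e('y',-q[4])
    p=np.array([0,0,h])+e('z',q[0])@[r0,d1,0]+A@[0,0,a]+B@[b,0,ee]+F@[0,d2,m]+C@[L,0,d3]
    return p,C[:,0]
def fit():
    best=None
    for s in(1,-1):
        f=lambda k:np.concatenate([np.r_[fk(q,np.r_[k,s])[0]-np.array(p),.2*(fk(q,np.r_[k,s])[1]-t)] for (q,p),t in zip(D,TZ)]+[.001*k])
        r=least_squares(f,[0,.3,.5,.45,0,.25,-.1,-.1,0,0])
        print(s,r.cost)
        if best is None or r.cost<best[0]: best=(r.cost,np.r_[r.x,s])
    return best
'''+s[b:]
s=s.replace("for q,p in D: print(np.round((fk(q,k)[0]-p)*1000,1),end='')","for (q,p),t in zip(D,TZ): print(np.round((fk(q,k)[0]-p)*1000,1),np.round(fk(q,k)[1]-t,3))")
open('kin.py','w').write(s)
E
python3 kin.py
```

```text
1 0.19529145118400426
-1 5.192403286540693e-07
5.192403286540693e-07 [ 4.66924308e-05  1.98889268e-01  6.01549838e-01  4.63591054e-01
 -4.75482788e-05  3.78115693e-01 -1.88931323e-05 -1.91776250e-01
 -3.31752197e-05  7.45411989e-05 -1.00000000e+00]
[ 0.  0. -0.] [-0.001  0.001  0.   ]
[-0. -0. -0.] [ 0. -0.  0.]
[-0.  0.  0.] [-0.    -0.001  0.001]
[ 0. -0. -0.] [0.001 0.    0.   ]
[ 0. -0. -0.] [ 0.  0. -0.]
[ 0. -0.  0.] [ 0.    -0.001  0.   ]
[ 0.  0. -0.] [-0.    -0.001  0.   ]
[-0.  0.  0.] [ 0. -0.  0.]
[-0.  0.  0.] [-0. -0. -0.]
0 -0.294 [ -46.    68.3   44.6  -69.5 -128.6] 0.0
0 -0.274 [ -45.    67.3   41.9  -68.9 -127.1] 0.0
0 -0.18 [ -39.9   63.2   30.5  -68.  -120.3] 0.0
0 -0.093 [ -35.    60.2   22.   -68.9 -114.5] 0.0
30 -0.294 [ -39.5   54.4   32.9  -46.9 -107.2] 0.0
30 -0.274 [ -38.5   53.3   30.5  -47.1 -105.6] 0.0
30 -0.18 [-33.3  48.7  20.6 -49.2 -98.6] 0.0
30 -0.093 [-28.1  45.2  13.4 -51.8 -92.7] 0.0
60 -0.294 [-28.9  40.4  15.4 -27.2 -80.2] 0.0
60 -0.274 [-27.6  39.5  13.6 -27.6 -79. ] 0.0
60 -0.18 [-21.   35.4   6.3 -29.8 -73.4] 0.0
60 -0.093 [-14.3  32.3   1.2 -31.8 -68.6] 0.0
90 -0.294 [-13.6  30.4  -8.   -0.  -51.6] 0.0
90 -0.274 [-11.9  29.8  -9.2  -0.  -51. ] 0.0
90 -0.18 [ -3.5  27.1 -14.   -0.  -48.8] 0.0
90 -0.093 [  4.6  25.5 -16.9  -0.  -47.6] 0.0
```

Model fits to under 1 mm and the insertion pose is reachable. Next I lift and turn the stick level.

```bash
python3 -m crank '[[[0,0,0.025],[0,0,0],-1],[[0,0,0.025],[0,0,0],-1],[[0,0,0.025],[0,0,0],-1],[[0,0,0.025],[0,0,0],-1],[[0,0,0.01],[0,0,0],-1]]'; python3 -m crank '[[[0.016,0.001,0],[7.4,1.3,0],-1],[[0.016,0.001,0],[7.4,1.3,0],-1],[[0.016,0.001,0],[7.4,1.3,0],-1],[[0.016,0.001,0],[7.4,1.3,0],-1],[[0.016,0.001,0],[7.4,1.3,0],-1],[[0.016,0.001,0],[7.4,1.3,0],-1],[[0.016,0.001,-0.01],[7.4,1.3,0],-1],[[0.016,0.001,-0.01],[7.4,1.3,0],-1],[[0.016,0.001,-0.01],[7.4,1.3,0],-1],[[0.016,0.001,-0.01],[7.4,1.3,0],-1],[[0.016,0.001,-0.01],[7.4,1.3,0],-1],[[0.016,0.001,-0.01],[7.4,1.3,0],-1]]'
```

```text
clock: 14.15
tool_pos: [0.407, -0.3756, 0.3887]
orientation: [179.7, -30.2, -80.0]
force: [0.3, 0.3, -0.9]
opening: 0.0136
gripper_force: 30.0
clock: 15.35
tool_pos: [0.599, -0.364, 0.3247]
orientation: [179.5, 60.4, -80.1]
force: [0.9, 0.5, -0.9]
opening: 0.014
gripper_force: 30.0
```

```bash
cat > st.py <<'E'
from h import *
from scipy.spatial.transform import Rotation as R
import sys
O0=np.array(eval(open("stand.txt").read()))  # stand origin x,y, bore z
Rp=R.from_euler("xyz",[179.6,-30.15,-80.0],degrees=True).as_matrix()
dt=eval(open("stick.txt").read()) # tuple: dir correction rotvec deg (world at pick), grasp-to-nose length
d0=Rp.T@np.array([0,0,-1.])
yaw=np.radians(86.9);ex=np.array([np.cos(yaw),np.sin(yaw),0]);ey=np.array([-ex[1],ex[0],0]);ez=np.array([0,0,1.])
def state(o=None):
    o=o or ctrl.get_obs();T=R.from_euler("xyz",o["orientation"],degrees=True).as_matrix()
    g=o["tool_pos"]-.0188*T[:,2];d=T@d0
    return g,d,g+dt*d,T,o
def loc(P): return np.stack([(P-O0)@ex,(P-O0)@ey,(P-O0)@ez])
if __name__=="__main__":
    g,d,n,T,o=state()
    print("grasp",g,"dir",d,"nose",n,"nose local",loc(n))
    tgtx=float(sys.argv[1])
    print("turn",np.degrees(np.cross(d,ex)))
    gt=O0+ex*(tgtx-dt); print("shift",gt+.0188*(R.from_rotvec(np.cross(d,ex)).as_matrix()@T[:,2])-o["tool_pos"])
E
echo "[.6199,-.0501,.070]">stand.txt; echo ".186">stick.txt
python3 st.py -.082
```

```text
grasp [ 0.60194441 -0.38007509  0.33400353] dir [-0.173574    0.98477363  0.00964207] nose [ 0.56965964 -0.19690719  0.33579695] nose local [-0.1493093   0.04222768  0.26579695]
turn [ -0.55164144   0.02987583 -12.981814  ]
shift [ 0.00713445  0.06253583 -0.26415917]
```

```bash
python3 -m crank '[[[0.001,0.003,-0.015],[-0.3,0,-6.5],-1],[[0.001,0.003,-0.02],[-0.2,0,-6.5],-1],[[0.001,0.003,-0.022],[0,0,0],-1],[[0.001,0.003,-0.022],[0,0,0],-1],[[0.001,0.003,-0.022],[0,0,0],-1],[[0.001,0.003,-0.022],[0,0,0],-1],[[0.001,0.003,-0.022],[0,0,0],-1],[[0,0.003,-0.022],[0,0,0],-1],[[0,0.003,-0.022],[0,0,0],-1],[[0,0.003,-0.022],[0,0,0],-1],[[0,0,-0.022],[0,0,0],-1],[[0,0,0],[0,0,0],-1]]';python3 st.py -.11
```

```text
clock: 16.55
tool_pos: [0.6043, -0.3323, 0.0893]
orientation: [179.1, 59.8, -93.5]
force: [-0.1, 0.4, -2.1]
opening: 0.0137
gripper_force: 30.0
grasp [ 0.60366082 -0.34852365  0.09871906] dir [ 5.24479673e-02  9.98623287e-01 -8.61317859e-04] nose [ 0.61341614 -0.16277972  0.09855886] nose local [-0.11286547  0.00038079  0.02855886]
turn [ 0.04927766 -0.00266878 -0.09357222]
shift [ 0.00025881  0.0028638  -0.02870507]
```

```bash
python3 -m crank '[[[0,0,-0.014],[0,0,-0.1],-1],[[0,0,-0.0145],[0,0,0],-1],[[0,0,0],[0,0,0],-1]]';python3 st.py -.11 ; cat > meas.py <<'E'
from st import *
import sys
g,d,n,T,o=state();ln=loc(n);print("kin nose",np.round(ln*1000,1))
for cam in("scene","top"):
    p,X=cloud(cam);cv2.imwrite(f"pics/{sys.argv[1]}_{cam}.png",p);V=X.reshape(-1,3);l=loc(V) if 0 else np.stack([(V-O0)@ex,(V-O0)@ey,(V-O0)@ez],1)
    hi=min(ln[0],-.075)
    m=(l[:,0]>ln[0]-.125)&(l[:,0]<hi)&(abs(l[:,1])<.025)&(abs(l[:,2])<.025)
    q=l[m]
    if len(q)>20:
        for a,b in((-.20,-.16),(-.16,-.12),(-.12,-.08)):
            s=q[(q[:,0]>a)&(q[:,0]<b)]
            if len(s)>10: print(cam,a,len(s),"y",np.round(np.percentile(s[:,1],[5,95])*1000,1),"z",np.round(np.percentile(s[:,2],[5,95])*1000,1))
        w=q[(abs(q[:,1])<.02)];print(cam,"max x",np.round(np.percentile(w[:,0],99)*1000,1))
    for nm,x,zt in(("low",-.059,.03),("tall",.059,.052)):
        s=l[(abs(l[:,0]-x)<.016)&(abs(l[:,2]-zt)<.004)&(abs(l[:,1])<.065)]
        if len(s)>10: print(cam,nm,len(s),"x",np.round(np.percentile(s[:,0],[3,97])*1000,1),"y",np.round(np.percentile(s[:,1],[2,98])*1000,1),"z",round(np.median(s[:,2])*1000,1))
E
python3 meas.py m1; python3 - <<'E'
import cv2
p=cv2.imread("pics/m1_scene.png");cv2.imwrite("pics/m1c.png",cv2.resize(p[210:370,150:380],None,fx=3,fy=3,interpolation=cv2.INTER_CUBIC))
E
```

```text
clock: 16.85
tool_pos: [0.6048, -0.3331, 0.063]
orientation: [179.4, 59.7, -93.3]
force: [0.1, -0.7, -0.8]
opening: 0.0134
gripper_force: 30.0
grasp [ 0.60409209 -0.34926662  0.07244483] dir [ 0.05441442  0.99851374 -0.00306367] nose [ 0.61421317 -0.16354306  0.07187498] nose local [-0.1135846  -0.00045636  0.00187498]
turn [ 0.17527866 -0.00949275  0.01927155]
shift [-0.00020331  0.00362897 -0.00239507]
kin nose [-113.6   -0.5    1.9]
scene -0.2 196 y [-10.5   4.1] z [-4.   9.1]
scene -0.16 193 y [-9.7  4.7] z [-5.6  9. ]
scene -0.12 14 y [-7.4  1.7] z [0.3 5.6]
scene max x -116.1
scene low 327 x [-65.8 -48.8] y [-52.8  45.5] z 29.1
scene tall 348 x [51.6 72.5] y [-53.1  45.2] z 51.2
top -0.2 79 y [-6.1  7.3] z [ 0.6 15.4]
top -0.16 77 y [-5.6  7.4] z [ 1.7 13.3]
top max x -116.9
top low 202 x [-65.8 -48.4] y [-48.7  47.6] z 30.2
top tall 212 x [52.4 71.6] y [-48.7  47.7] z 52.2
```

View pics/m1c.png

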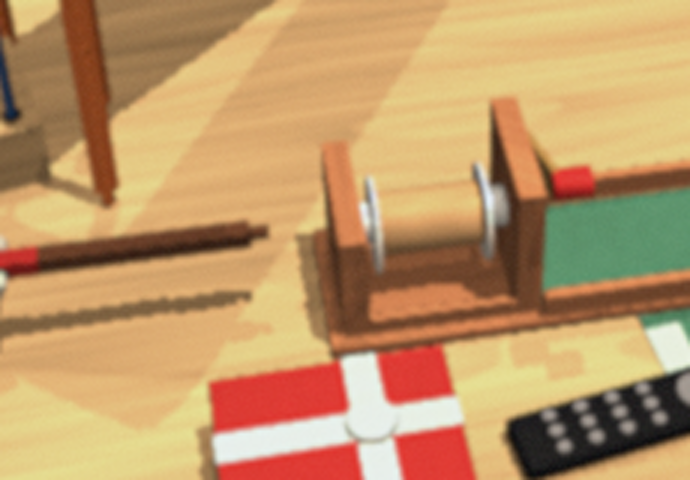

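The crop shows the stick level in front of the low panel, nose at (266,232) and in line with the push hole. The keeper grip is down at (575,182), clear of the hole. I'll lower 2.5 mm and insert.

```bash
python3 -m crank '[[[0,0.005,-0.0024],[0.2,0,0],-1],[[0.0005,0.01,0],[0,0,0],-1],[[0.0005,0.01,0],[0,0,0],-1],[[0.0005,0.01,0],[0,0,0],-1],[[0.0005,0.01,0],[0,0,0],-1],[[0.0003,0.005,0],[0,0,0],-1],[[0,0,0],[0,0,0],-1]]';python3 st.py -.05
```

```text
clock: 17.65
tool_pos: [0.608, -0.2825, 0.0632]
orientation: [179.7, 59.8, -93.0]
force: [0.1, 0.7, 0.5]
opening: 0.0136
gripper_force: 30.0
grasp [ 0.6072463  -0.29876694  0.07265165] dir [ 0.05296344  0.9985951  -0.00164166] nose [ 0.6170975  -0.11302825  0.0723463 ] nose local [-0.06298772 -0.00060469  0.0023463 ]
turn [ 0.09392236 -0.00508665 -0.0639936 ]
shift [-8.99332988e-05  1.30269507e-02 -2.62497619e-03]
```

```bash
python3 -m crank '[[[0.0003,0.006,-0.0015],[0,0,0],-1],[[0.0003,0.006,0],[0,0,0],-1],[[0.0005,0.008,0],[0,0,0],-1],[[0.0005,0.008,0],[0,0,0],-1],[[0,0,0],[0,0,0],-1]]';python3 st.py -.05
```

```text
clock: 18.15
tool_pos: [0.6095, -0.2543, 0.0614]
orientation: [179.7, 59.8, -93.0]
force: [0.1, -0.2, 0.1]
opening: 0.0139
gripper_force: 30.0
grasp [ 0.60881121 -0.27050272  0.07089429] dir [ 0.05319212  0.99858361 -0.00117188] nose [ 0.61870494 -0.08476617  0.07067632] nose local [-0.03468007 -0.00068139  0.00067632]
turn [ 0.06704549 -0.00363105 -0.0508748 ]
shift [-0.00165879 -0.01524154 -0.00087525]
```

```bash
python3 -m crank '[[[0.0004,0.008,0],[0,0,0],-1],[[0.0004,0.008,0],[0,0,0],-1],[[0.0004,0.008,0],[0,0,0],-1],[[0.0004,0.008,0],[0,0,0],-1],[[0.0004,0.008,0],[0,0,0],-1],[[0.0004,0.008,0],[0,0,0],-1],[[0,0,0],[0,0,0],-1]]';python3 st.py -.05; python3 meas.py m2; python3 - <<'E'
import cv2
p=cv2.imread("pics/m2_scene.png");cv2.imwrite("pics/m2c.png",cv2.resize(p[210:350,200:440],None,fx=3,fy=3,interpolation=cv2.INTER_CUBIC))
E
```

```text
clock: 18.85
tool_pos: [0.6119, -0.2061, 0.0616]
orientation: [179.7, 59.8, -93.0]
force: [0.4, 0.3, -0.3]
opening: 0.0137
gripper_force: 30.0
grasp [ 0.61116565 -0.22234863  0.07102023] dir [ 0.05300253  0.99859384 -0.00103586] nose [ 0.62102412 -0.03661017  0.07082756] nose local [ 0.01353088 -0.00039296  0.00082756]
turn [ 0.05926344 -0.00320959 -0.06175334]
shift [-0.00401022 -0.06339705 -0.0010034 ]
kin nose [13.5 -0.4  0.8]
scene -0.12 149 y [-10.    3.9] z [-6.5  8.2]
scene max x -75.3
scene low 327 x [-65.9 -48.7] y [-52.9  45.7] z 29.0
scene tall 344 x [51.5 72.3] y [-53.   44.7] z 51.2
top -0.12 62 y [-5.6  7.2] z [-0.5 13.9]
top max x -75.8
top low 201 x [-65.5 -48.2] y [-48.2  47.7] z 30.5
top tall 217 x [52.4 69.8] y [-48.2  47.7] z 52.3
```

View pics/m2c.png

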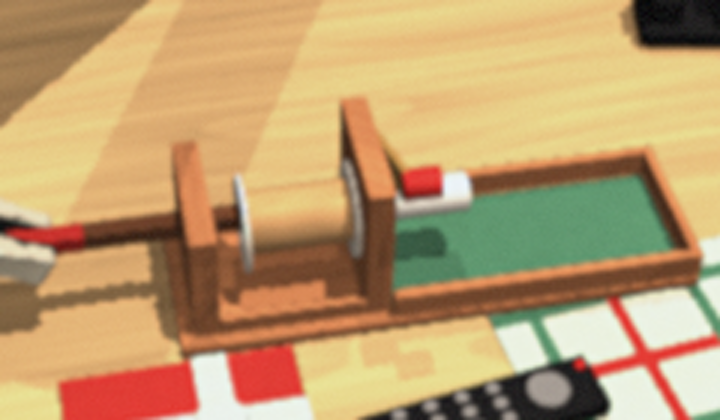

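The crop shows the stick through the low panel and the axle standing about 60 mm out of the tall panel at (435,193). The spool is still on. Pushing on.

```bash
python3 -m crank '[[[0.0004,0.008,0],[0,0,0],-1],[[0.0004,0.008,0],[0,0,0],-1],[[0.0004,0.008,0],[0,0,0],-1],[[0.0004,0.008,0],[0,0,0],-1],[[0.0004,0.008,0],[0,0,0],-1],[[0.0004,0.008,0],[0,0,0],-1],[[0.0004,0.008,0],[0,0,0],-1]]'; python3 -m crank '[[[0.0004,0.007,0],[0,0,0],-1],[[0.0004,0.007,0],[0,0,0],-1],[[0.0003,0.006,0],[0,0,0],-1],[[0,0,0],[0,0,0],-1],[[0,0,0],[0,0,0],-1]]'; python3 meas.py m3; python3 - <<'E'
import cv2
p=cv2.imread("pics/m3_scene.png");cv2.imwrite("pics/m3c.png",cv2.resize(p[210:350,200:440],None,fx=3,fy=3,interpolation=cv2.INTER_CUBIC))
E
```

```text
clock: 19.65
tool_pos: [0.6145, -0.1509, 0.0611]
orientation: [179.6, 59.7, -93.1]
force: [0.8, -1.3, -1.6]
opening: 0.0136
gripper_force: 30.0
clock: 20.15
tool_pos: [0.6156, -0.1314, 0.0612]
orientation: [179.6, 59.8, -93.0]
force: [-0.8, -0.2, -1.0]
opening: 0.0139
gripper_force: 30.0
kin nose [88.3 -0.2  0.4]
scene low 324 x [-65.9 -48.8] y [-52.4  46.3] z 29.2
scene tall 341 x [51.7 72.2] y [-53.5  45.8] z 51.0
top low 205 x [-65.4 -48.3] y [-48.6  45.9] z 30.4
top tall 214 x [52.4 69.6] y [-48.   47.9] z 52.4
```

View pics/m3c.png

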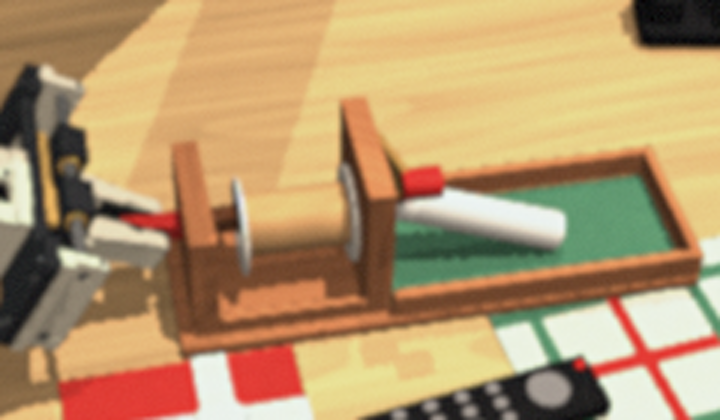

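The crop shows the axle tilted into the tray, far end at (550,225), with its near end still held up on the pilot at (410,205). I'll pull the stick back quickly to free it.

```bash
python3 -m crank '[[[-0.0009,-0.017,0],[0,0,0],-1],[[0,0,0],[0,0,0],-1],[[0,0,0],[0,0,0],-1],[[0,0,0],[0,0,0],-1]]'; cat > ax.py <<'E'
from st import *
g,d,n,T,o=state();print("nose",np.round(loc(n)*1000,1))
for cam in("scene","top"):
    p,X=cloud(cam);cv2.imwrite(f"pics/{sys.argv[1]}_{cam}.png",p);V=X.reshape(-1,3);l=np.stack([(V-O0)@ex,(V-O0)@ey,(V-O0)@ez+.07],1)*1000
    hsv=cv2.cvtColor(p,cv2.COLOR_BGR2HSV).reshape(-1,3)
    s=l[(l[:,0]>72)&(l[:,0]<278)&(abs(l[:,1])<46)&(l[:,2]>17)&(hsv[:,1]<70)&(hsv[:,2]>90)]
    for a in range(72,280,20):
        t=s[(s[:,0]>=a)&(s[:,0]<a+20)]
        if len(t)>8: print(cam,a,len(t),"y",np.percentile(t[:,1],[5,95]).round(1),"ztop",np.percentile(t[:,2],95).round(1))
E
python3 ax.py a1
```

```text
clock: 20.65
tool_pos: [0.6147, -0.1488, 0.0612]
orientation: [179.6, 59.8, -93.1]
force: [0.1, -0.4, -1.3]
opening: 0.0136
gripper_force: 30.0
nose [71.  -0.4  0.4]
scene 72 55 y [-11.6   5.5] ztop 40.1
scene 92 118 y [-13.3   8.3] ztop 39.6
scene 112 121 y [-14.4   6.1] ztop 40.1
scene 132 119 y [-16.2   3.1] ztop 39.5
scene 152 118 y [-16.6   1.7] ztop 40.4
scene 172 117 y [-18.6   2.6] ztop 40.3
scene 192 19 y [-18.9   0.4] ztop 39.4
top 72 45 y [-4.3 19.2] ztop 110.9
top 92 62 y [-5.8 16.9] ztop 43.8
top 112 63 y [-7.2 15.4] ztop 44.9
top 132 61 y [-8.9 14.4] ztop 43.8
top 152 61 y [-10.7  12.7] ztop 43.7
top 172 62 y [-12.5  10.9] ztop 43.0
top 192 13 y [-9.  10.7] ztop 42.4
```

The axle lies flat in the tray, top at 40 mm. Next I push the stick back through, settle it and release.

```bash
python3 -m crank '[[[0.0005,0.009,0],[0,0,0],-1],[[0.0004,0.007,0],[0,0,0],-1],[[0,0,-0.0015],[0,0,0],-1],[[0,0,-0.001],[0,0,0],-1],[[0,0,0],[0,0,0],-1]]'; python3 -m crank '[[[0,0,0],[0,0,0],-0.4],[[0,0,0],[0,0,0],0],[[0,0,0],[0,0,0],0],[[0,0,0],[0,0,0],0],[[-0.0003,-0.006,0.0035],[0,0,0],0],[[-0.0005,-0.01,0.006],[0,0,0],0],[[-0.001,-0.017,0.01],[0,0,0],0],[[-0.001,-0.017,0.01],[0,0,0],0],[[-0.001,-0.017,0.01],[0,0,0],0],[[-0.001,-0.02,0.02],[0,0,0],0],[[-0.001,-0.02,0.02],[0,0,0],0],[[0,0,0],[0,0,0],0]]'; python3 ax.py a2;  python3 - <<'E'
import cv2
p=cv2.imread("pics/a2_scene.png");cv2.imwrite("pics/a2c.png",cv2.resize(p[200:400,180:450],None,fx=2.9,fy=2.9,interpolation=cv2.INTER_CUBIC))
E
```

```text
clock: 21.25
tool_pos: [0.6156, -0.1325, 0.0585]
orientation: [179.6, 59.8, -93.1]
force: [-0.2, 0.3, -0.4]
opening: 0.0136
gripper_force: 30.0
clock: 22.45
tool_pos: [0.61, -0.2448, 0.1416]
orientation: [-179.8, 59.5, -92.8]
force: [1.0, -1.0, 0.1]
opening: 0.0437
gripper_force: 0.0
nose [-25.2  -1.2  79.9]
scene 72 58 y [-10.1   8. ] ztop 60.1
scene 92 120 y [-12.2   6.2] ztop 40.4
scene 112 117 y [-13.5   6.9] ztop 40.2
scene 132 123 y [-15.4   5.6] ztop 39.9
scene 152 119 y [-16.    4.1] ztop 39.8
scene 172 116 y [-17.2   2.8] ztop 40.3
scene 192 16 y [-17.5   1.9] ztop 39.7
top 72 33 y [-0.2 19. ] ztop 112.9
top 92 61 y [-5.5 16.6] ztop 45.0
top 112 64 y [-7.8 15.5] ztop 43.6
top 132 59 y [-9.5 14. ] ztop 42.7
top 152 62 y [-11.   12.5] ztop 43.9
top 172 61 y [-12.5  11.2] ztop 44.6
top 192 14 y [-12.    8.8] ztop 43.2
```

View pics/a2c.png

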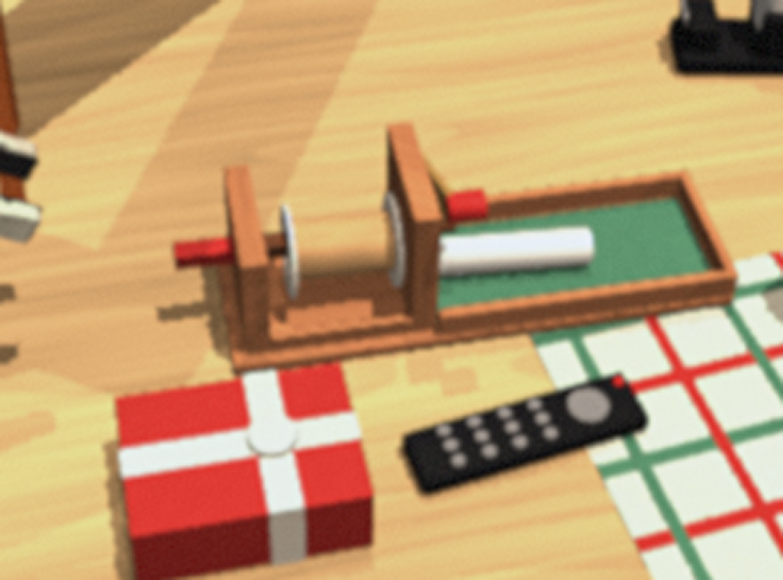

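The crop shows the released stick lying through both panels, with its tail about 43 mm out at (175–235, 250), so the nose is about 20 mm past the tall panel. The spool hangs on it, the axle lies in the tray at (515,250), and the gift and remote are undisturbed. Handing in.

```bash
python3 -c "
from plant import close_job
print(close_job())"
```

```text
the job is handed in; nothing more can be done
None
```

The job is handed in: the keeper is clear of the exit hole, the axle lies in the tray, and the stick is through both panels with the empty spool hung on it; the robot had let go and backed off (22.5 s used).

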